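Count three flower biscuits into the tin

ROBOT

A 6-joint arm with a two-finger parallel gripper is mounted at the origin on the work surface. World frame = base frame: x ahead of the robot, y to its left, z up, the work surface at z = 0. Lengths are in m, angles in rad, forces in N, time in s.
With the tool pointing down it reaches from about 0.375 to 0.975 m from the base axis. Payload 3.8 kg.
Tool frame: the origin (TCP) lies midway between the tips of the shut fingers; the grasp point (between the pads) lies 19 mm behind it; z points along the fingers, y is the line along which they close (so a half turn about z gives the same grasp; the last joint's range is limited). The gripper opens to 88 mm and grips with 3 to 60 N. Pads are 18 mm wide; open, the fingers measure 123 mm over their backs; the gripper's body (75 mm by 187 mm) begins 45 mm behind the grasp point.
Start: joints at [1.264, 0.264, 1.604, -0, 1.274, -0.037], TCP at [0.18, 0.651, 0.239] pointing down, gripper open.
Joint ranges: [-2.63, 2.63], [-0.94, 2.18], [0.31, 2.57], [-1.31, 4.45], [0, 2.66], [-2.55, 2.55]. Speed limits (rad/s): [2.57, 2.57, 3.14, 3.14, 3.14, 3.14].

INTERFACE

Orientations are given as a unit quaternion [x, y, z, w].
In Python, from workcell import sensors, optics, arm gives the robot as it stands. The module is installed in compiled form; this text tells all that it offers.
- The arm moves only by the tool servo_tool, never from a script. Its argument "plan" is a list of rows, each a list of 7 numbers: the shift along the tool's x, y, z in mm, then the turn, a rotation vector about the tool's x, y, z in rad, then the closure, from 0 (fully open) to 1 (shut). A call has 1 to 12 rows; each row is the pose to reach, as a shift and turn from the pose commanded when the call began, along the tool's axes at that moment; what a row does not reach only later rows make up. A row lasts 1/10 s, in which the tool goes at most 50 mm and 8.59 degrees, less where a joint would pass 70% of its speed; a pose out of reach is approached as far as the arm can. A call with a gripper value outside its range is refused whole. The fingers move at their own pace and stop on an object; "grip_force" is the grip in N (left out, the last holds). Time passes only in rows, so rows that repeat a pose let the fingers close. It gives the time, the measured TCP pose, the force, the opening and the grip force at its end, in the units of the state.
- sensors.read_state(): the state, without advancing time (a new reading comes with each control period).
- optics.read_camera(name): name is "scene" or "top" or "wrist"; returns a dict with "pixels" (480x640x3 uint8, red, green, blue), "vfov" (degrees; the focal length in pixels is half the picture's height over the tangent of half this angle, whatever the lens; pixels are square), "cx", "cy" (the principal point, pixels), "position" and "attitude" of the camera in the world. Camera axes: x right, y up, looking along -z (the intrinsics and any distortion apply to the point x, -y, -z); pixel columns grow to the right and rows downward; lengths in m; the calibration is good to about 2 mm. A picture is of the moment at which its call begins. There is no depth.
- arm.sign_off(): hands the job in; it is judged then, once.
The state is a dict: "time_s": time; "qpos": joint angles; "joint_vel": joint speeds; "joint_torque": joint torques, N m; "eef_pos": TCP position; "orientation": TCP orientation; "wrist_force": force on the tool from outside, world axes, zero at the start; "moment": the same for the moment, N m; "opening": finger opening in m; "grasp_force": force on a finger pad.
Only numpy, scipy, OpenCV 4.12 (cv2) and the standard library are available. Lean on these libraries where they do the work, as an engineer would, in place of code of your own. Each camera call takes 0.05 s, during which the arm holds its last target. There are 200 camera calls.

TASK

Lift the lid off the blue biscuit tin by its knob and lay it, knob up, on the small wooden board. Then take exactly three golden flower biscuits, one at a time, out of the slots beneath the rack's upper shelf and stand them on edge in the tin, one in each pocket of its tray, setting them down gently because they crack. Leave the fourth golden biscuit and the two dark cocoa ones standing in the rack, and do not disturb the other things on the worktop.

Things in the scene. Friction and masses are not known exactly. Their poses are not given: they have to be found in the camera images.
- rack: fixed two-tier wooden cooling rack, 294 mm wide (y), 142 deep (x -56 front to +86 back), 170 high. Origin on the worktop under the middle of the slots, x to the back. End cheeks are 50 mm high in front of x = 6 mm, full height behind. Two round sugar-dusted biscuits, 62 mm across and 30 high, fixed, lie on the upper shelf at x = 46, y = -100 and 100 mm
- rack_slots (a point): middle of the rack's lower board, 30 mm above the worktop at the rack's x = y = 0. Six slots 20 mm wide run front to back at y = -110, -66, -22, 22, 66, 110 mm between battens 18 mm high (x -36 to 68). One biscuit stands in each, its middle at x = 0 within 4 mm. A lip 5 mm higher than the board runs along the front edge, x -56 to -50
- shelf_edge (a point): middle of the lower front edge of the rack's upper shelf (at rack x = -16 mm, 128 mm above the worktop; a front rail 10 mm thick and 16 deep, with wires behind it to the back). It overhangs the biscuits' middles, so they are reached only from the front, the tool slanting in under it (30 degrees from vertical clears it)
- biscuit_a: golden six-petal flower biscuit with a small hole in the middle, 70 to 80 mm across petals (sizes differ), 14 mm thick, 40 g, standing on edge on two petals in a rack slot. Origin at its middle; y square to its flat faces; z up, x to the rack's back at the start. Any three of the four golden ones will do
- biscuit_b: golden six-petal flower biscuit with a small hole in the middle, 70 to 80 mm across petals (sizes differ), 14 mm thick, 40 g, standing on edge on two petals in a rack slot. Origin at its middle; y square to its flat faces; z up, x to the rack's back at the start. Any three of the four golden ones will do
- biscuit_c: golden six-petal flower biscuit with a small hole in the middle, 70 to 80 mm across petals (sizes differ), 14 mm thick, 40 g, standing on edge on two petals in a rack slot. Origin at its middle; y square to its flat faces; z up, x to the rack's back at the start. Any three of the four golden ones will do
- biscuit_d: golden six-petal flower biscuit with a small hole in the middle, 70 to 80 mm across petals (sizes differ), 14 mm thick, 40 g, standing on edge on two petals in a rack slot. Origin at its middle; y square to its flat faces; z up, x to the rack's back at the start. Any three of the four golden ones will do
- cocoa_a: dark brown cocoa flower biscuit without a hole, 70 to 80 mm across, 14 mm thick, on edge in a rack slot. Origin at its middle, y square to its faces. Stays in the rack
- cocoa_b: dark brown cocoa flower biscuit without a hole, 70 to 80 mm across, 14 mm thick, on edge in a rack slot. Origin at its middle, y square to its faces. Stays in the rack
- tin: fixed rectangular blue tin, low base 104 (x) by 146 (y) by 45 mm high, walls and floor 3 mm, a bead outside 25 to 30 mm up that carries the lid. Origin in the middle of its underside, on the worktop; z up. Inside, a white moulded tray with three pockets in a row along y; in each a biscuit stands on edge, its face normal in the tin's y-z plane, leaning back 20 degrees towards -y on a backrest
- pocket_1 (a point): pocket 1 of 3 along the tin's y (at y = -41.5 mm): the point on its floor, 3 mm above the worktop, on which the middle of a biscuit's lower edge stands. Behind it, a backrest 38 mm long, leaning 20 degrees towards the tin's -y, meets the floor 11.5 mm from this point towards -y; a rib 5 mm high stands 12.5 mm towards +y
- pocket_2 (a point): pocket 2 of 3 along the tin's y (at y = 1.5 mm): the point on its floor, 3 mm above the worktop, on which the middle of a biscuit's lower edge stands. Behind it, a backrest 38 mm long, leaning 20 degrees towards the tin's -y, meets the floor 11.5 mm from this point towards -y; a rib 5 mm high stands 12.5 mm towards +y
- pocket_3 (a point): pocket 3 of 3 along the tin's y (at y = 44.5 mm): the point on its floor, 3 mm above the worktop, on which the middle of a biscuit's lower edge stands. Behind it, a backrest 38 mm long, leaning 20 degrees towards the tin's -y, meets the floor 11.5 mm from this point towards -y; a rib 5 mm high stands 12.5 mm towards +y
- lid: loose deep white and blue tin lid, 115 (x) by 157 mm (y), 55 high, 200 g, walls 2.5 mm: slips over the base with 2 mm play and rests on the tin's bead. Origin in the middle of its lower edge (30 mm above the worktop on the tin; it rests on this edge when laid down); top of its plate 55 mm above the origin; z up, y along the length
- lid_knob (a point): middle of the lid's dark wooden knob, 73 mm above the lid's origin: an upright cylinder 26 mm across and 24 mm high, its top 85 mm and its underside 61 mm above the lid's origin
- board: small fixed plywood board, 150 mm (x) by 200 mm (y), 15 mm thick, with a short handle at +y. Origin in the middle of the underside of the rectangle, on the worktop; the lid goes here
- spoon: loose dark wooden spoon 260 mm long lying along its x. Leave alone
- spatula: loose wooden spatula 270 mm long lying along its x. Leave alone
- square_cutter: loose steel biscuit cutter, 70 mm square, 30 mm high, origin under its middle. Leave alone
- flower_cutter: loose steel flower cutter, 82 mm across, 26 mm high, origin under its middle. Leave alone
- crinkle_a: loose sugar-dusted round biscuit, 62 mm across, 30 mm high, origin under its middle. Leave alone
- crinkle_b: the same, another one. Leave alone

How it is judged:
By the outcome, as a careful person would: the job done as asked, in the order asked, and still so for the second after the job is handed in, with the robot touching nothing.
It also fails if it takes over 72 s, if anything falls off the work surface, if the arm or the gripper's body presses on something with over 40 N, if the wrist force passes 120 N, or if a joint passes its speed limit or range.

## Working session

There is one attempt and no reset: what is moved stays moved. The work goes in short steps, Python scripts to look and compute and a tool call to move; the robot and the scene stay as the last step left them, time stands still between calls to the robot, and variables do not carry over. Pictures are saved under pics/ and viewed, at most 10 in all, crops included, and the job is handed in when it is done.

Besides the shell and the picture viewer there is one more tool, called after "Call:" as name([rows], argument=value, ...), one row to a line, values as JSON. servo_tool: Moves the arm, as the interface text tells. Its arguments: {"type":"object","properties":{"plan":{"type":"array"},"grip_force":{"type":"number"}},"required":["plan"]}

```bash
mkdir -p pics
python3 - <<'E'
from workcell import sensors, optics
import cv2,json,pickle
s=sensors.read_state(); print({k:(v if not hasattr(v,'tolist') else v.tolist()) for k,v in s.items()})
for n in("scene","top","wrist"):
    c=optics.read_camera(n); pickle.dump(c,open(f"pics/{n}.pkl","wb"))
    cv2.imwrite(f"pics/{n}0.png",c["pixels"][:,:,::-1]); print(n,{k:v for k,v in c.items() if k!="pixels"})
E
```

```text
{'time_s': 0.0, 'qpos': [1.2641179689147122, 0.26477113325764784, 1.605360051106818, -4.40168770778443e-05, 1.2737132292899036, -0.036926426158430975], 'joint_vel': [0.0003141251215537744, 0.0001439082634428103, 0.0006258299591019854, -0.000659874171022944, -0.0005460140200597861, -0.0007914945878999021], 'joint_torque': [0.00019071017959504388, -50.2114999294281, -35.68790674209595, 0.07277073338627815, 0.02955157309770584, -0.0001381314723403193], 'eef_pos': [0.17969986873964633, 0.6499011878653412, 0.23738343414658558], 'orientation': [0.1344609115761449, 0.9909182585916169, -0.0011129013216383118, -0.00017175132572191514], 'wrist_force': [-0.5240660764626522, 0.8404463161788647, -0.08070512179551083], 'moment': [0.045057057328087256, 0.0003091451960469085, 0.006999443722089144], 'grasp_force': 0.0, 'opening': 0.08831643740419542}
scene {'vfov': 49.43917376136049, 'cx': 313.2054490616101, 'cy': 239.34430475333673, 'position': array([ 1.23765265, -0.59498607,  1.10213562]), 'attitude': array([0.32873235, 0.14523183, 0.39168519, 0.84700972])}
top {'vfov': 47.02031833637054, 'cx': 316.51320696433004, 'cy': 240.71765234287955, 'position': array([ 0.40203561, -0.01735167,  1.42675503]), 'attitude': array([-0.04012119,  0.04489178,  0.71495186, -0.69657653])}
wrist {'vfov': 63.71518170084345, 'cx': 320.22281109523897, 'cy': 239.70331992278517, 'position': array([0.09650985, 0.67343366, 0.38274014]), 'attitude': array([-0.13093387, -0.09826369,  0.59767073,  0.78485047])}
```

View pics/scene0.png

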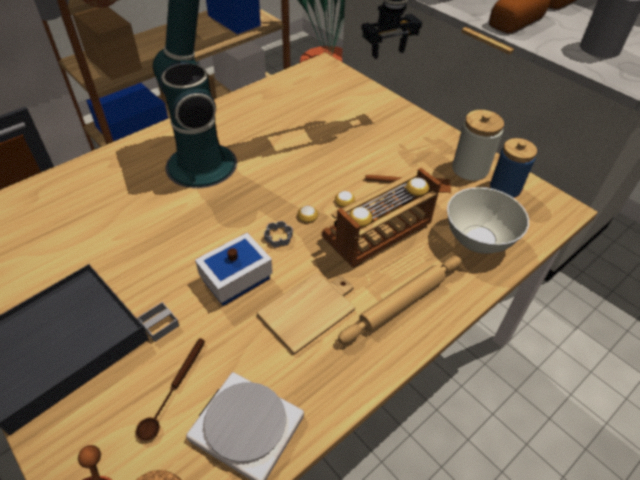

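View pics/top0.png

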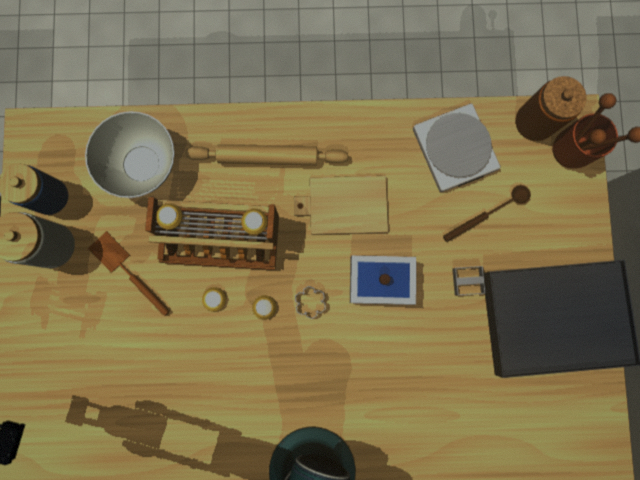

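The scene is clear: the rack is at about (212,238) in the top view, the tin at (383,281) and the board at (348,205). The robot is at the bottom, and +x points up in the picture. Next I'll enlarge this area to measure it.

```bash
cat > lib.py <<'E'
import numpy as np, pickle, cv2
from scipy.spatial.transform import Rotation as R
def load(n): return pickle.load(open(f"pics/{n}.pkl","rb"))
def K(c):
    f=240/np.tan(np.radians(c["vfov"]/2)); return f,c["cx"],c["cy"]
def ray(c,u,v):
    f,cx,cy=K(c); d=np.array([(u-cx)/f,-(v-cy)/f,-1.]); return R.from_quat(c["attitude"]).apply(d)
def at_z(c,u,v,z):
    d=ray(c,u,v); p=np.array(c["position"]); return p+d*(z-p[2])/d[2]
def proj(c,P):
    f,cx,cy=K(c); q=R.from_quat(c["attitude"]).inv().apply(np.atleast_2d(P)-c["position"])
    return np.c_[cx+f*q[:,0]/-q[:,2], cy-f*q[:,1]/-q[:,2]]
def crop(c,u0,u1,v0,v1,s,name,step=20):
    im=cv2.resize(c["pixels"][v0:v1,u0:u1,::-1],None,fx=s,fy=s,interpolation=cv2.INTER_CUBIC)
    for u in range((u0//step+1)*step,u1,step):
        cv2.putText(im,str(u),(int((u-u0)*s)-8,9),0,.35,(0,0,255),1); cv2.line(im,(int((u-u0)*s),10),(int((u-u0)*s),16),(0,0,255),1)
    for v in range((v0//step+1)*step,v1,step):
        cv2.putText(im,str(v),(0,int((v-v0)*s)+4),0,.35,(0,0,255),1); cv2.line(im,(24,int((v-v0)*s)),(30,int((v-v0)*s)),(0,0,255),1)
    cv2.imwrite(f"pics/{name}.png",im)
E
python3 - <<'E'
from lib import *
c=load("top"); crop(c,140,430,160,330,2.75,"topcrop",10)
for n,u,v,z in (("rack",212,238,.03),("tinlid",383,280,.085),("board",348,205,.015)): print(n,at_z(c,u,v,z))
w=load("wrist"); Rt=R.from_quat([0.13446,0.99092,-0.00111,-0.00017])
print("cam in tool",Rt.inv().apply(w["position"]-np.array([.1797,.6499,.2374])),(Rt.inv()*R.from_quat(w["attitude"])).as_matrix().round(3))
E
```

```text
rack [0.58457255 0.23713782 0.03      ]
tinlid [ 0.46381039 -0.18756995  0.085     ]
board [ 0.66391736 -0.1134126   0.015     ]
cam in tool [ 0.08645886  0.00018803 -0.14533761] [[ 0.     0.946  0.323]
 [ 1.    -0.    -0.   ]
 [ 0.     0.323 -0.946]]
```

View pics/topcrop.png

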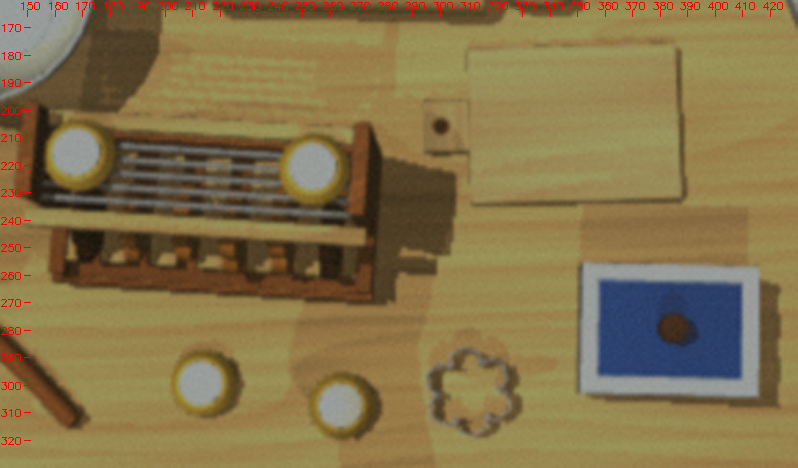

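The crop shows the lid corners at about (351,256), (416,257) and (416,305), and the knob at (385,278). The board corners are at (310,177), (387,177), (388,233) and (311,234). The rack is turned slightly, with its front lip running from (159,262) to (275,269).

Run:
```python
from lib import *
c=load("top")
f=lambda x,y,z:(at_z(c,140+x/2.75,160+y/2.75,z)*1000).round(1)
for n,L,z in (("panel",[(598,280),(743,284),(742,379),(597,375)],.085),("lid",[(580,263),(760,267),(758,398),(581,391)],.085),("knobtop",[(674,326)],.115),
 ("board",[(468,46),(679,46),(683,202),(471,203)],.015),("lip front",[(52,281),(372,299)],.035),("rail top",[(32,212),(367,229),(365,244),(32,226)],.144),("sugar",[(76,153),(312,166)],.168)):
    P=[f(x,y,z) for x,y in L]; print(n,[p[:2].tolist() for p in P],np.mean(P,0)[:2])
    if len(P)>2: a=P[0]-P[1]; b=P[3]-P[2]; print("   yaw(deg) of y axis",np.degrees(np.arctan2(-(a+b)[0],(a+b)[1])).round(2),"len",np.linalg.norm(a).round(1),np.linalg.norm(P[1]-P[2]).round(1))
```

```text
panel [[509.7, -127.0], [502.8, -255.6], [419.1, -250.8], [425.9, -123.2]] [ 464.375 -189.15 ]
   yaw(deg) of y axis -3.06 len 128.8 83.8
lid [[525.2, -111.6], [517.5, -271.4], [402.1, -264.1], [412.3, -108.6]] [ 464.275 -188.925]
   yaw(deg) of y axis -3.25 len 160.0 115.6
knobtop [[465.7, -188.9]] [ 465.7 -188.9]
board [[741.4, -17.0], [736.4, -217.7], [586.7, -215.2], [590.8, -16.1]] [ 663.825 -116.5  ]
   yaw(deg) of y axis -1.3 len 200.8 149.7
lip front [[525.8, 370.4], [501.6, 77.0]] [513.7 223.7]
rail top [[575.4, 357.4], [553.5, 72.8], [540.8, 74.7], [563.4, 357.3]] [558.275 215.55 ]
   yaw(deg) of y axis -4.49 len 285.4 12.8
sugar [[621.2, 314.1], [605.1, 116.3]] [613.15 215.2 ]
```

```bash
cat >> lib.py <<'E'
def T(yaw=0,slant=0,lean=0):
    return R.from_euler("ZXY",[yaw,lean,-slant],degrees=True)*R.from_euler("y",180,degrees=True)
def go(pos,Rt,p0=None,R0=None,show=True):
    """tool-axes shift (mm) and rotvec from commanded/measured pose to target"""
    from workcell import sensors
    s=sensors.read_state()
    p0=np.array(s["eef_pos"]) if p0 is None else np.array(p0); R0=R.from_quat(s["orientation"]) if R0 is None else R0
    d=R0.inv().apply(np.array(pos)-p0)*1000; r=(R0.inv()*Rt).as_rotvec()
    if show: print(np.r_[d.round(1),r.round(4)].tolist())
    return d,r
RACK=np.array([.568,.219,0]); RY=-4.5
TIN=np.array([.465,-.189,0]); TY=-3.1
BOARD=np.array([.664,-.1155,0]); BY=-1.3
def rackpt(p): return RACK+R.from_euler("z",RY,degrees=True).apply(np.array(p)/1000)
def tinpt(p): return TIN+R.from_euler("z",TY,degrees=True).apply(np.array(p)/1000)
E
python3 - <<'E'
from lib import *
p0=[.18,.651,.239]; R0=R.from_quat([0.13446,0.99092,0,0])
go([.40,.21,.26],T(TY),p0,R0)
go([.45,-.17,.22],T(TY),[.4,.21,.26],T(TY))
E
```

```text
[-329.6, -366.4, -21.0, -0.0, -0.0, -0.2156]
[-70.5, -376.7, 40.0, 0.0, 0.0, 0.0]
```

Call:
servo_tool([
  [-330,-366,-21,0,0,-0.2156,0],
  [-330,-366,-21,0,0,-0.2156,0],
  [-330,-366,-21,0,0,-0.2156,0],
  [-330,-366,-21,0,0,-0.2156,0],
  [-330,-366,-21,0,0,-0.2156,0],
  [-330,-366,-21,0,0,-0.2156,0],
  [-330,-366,-21,0,0,-0.2156,0],
  [-330,-366,-21,0,0,-0.2156,0],
  [-330,-366,-21,0,0,-0.2156,0],
  [-330,-366,-21,0,0,-0.2156,0],
  [-330,-366,-21,0,0,-0.2156,0],
  [-330,-366,-21,0,0,-0.2156,0],
])

```text
time_s: 1.35
eef_pos: [0.4006, 0.2091, 0.2596]
orientation: [0.029, 1.0, 0.0, -0.0]
wrist_force: [0.3, -0.1, -0.4]
opening: 0.0883
grasp_force: 0.0
```

Run:
```python
from workcell import optics
from lib import *
c=optics.read_camera("wrist"); pickle.dump(c,open("pics/w1.pkl","wb"))
im=cv2.resize(c["pixels"][:,:,::-1],None,fx=1.25,fy=1.25,interpolation=cv2.INTER_CUBIC)
pts=[rackpt((x,y,z)) for y in(-147,147) for x,z in((-56,35),(-16,144),(86,170))]+[rackpt((-50,y,35)) for y in(-110,-66,-22,22,66,110)]
for u,v in proj(c,pts): cv2.circle(im,(int(u*1.25),int(v*1.25)),3,(255,0,255),1)
cv2.imwrite("pics/w1.png",im[::-1,::-1])
```

```text
(no output)
```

View pics/w1.png

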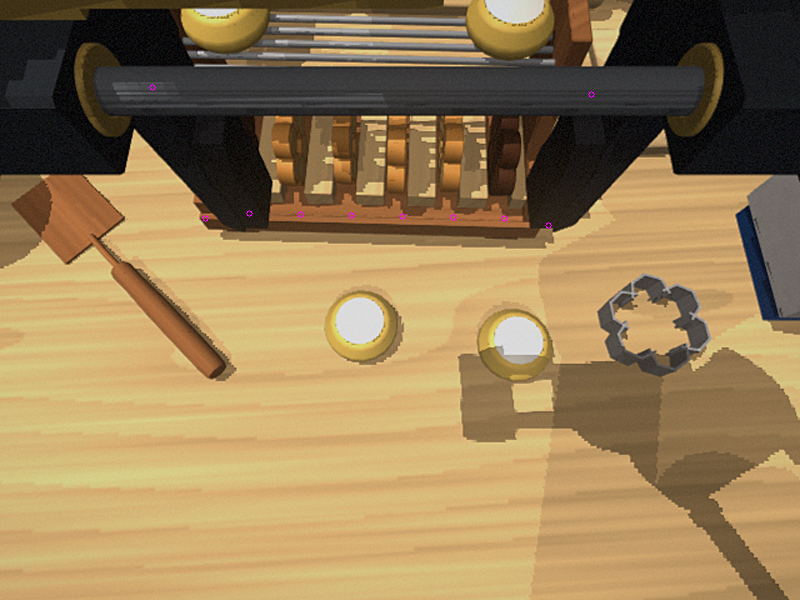

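The wrist view, turned upright, shows four golden biscuits at u≈285, 342, 397 and 452, which are slots y = 66, 22, -22 and -66. The cocoa biscuits are in the two end slots. Next I'll move to the lid.

Run:
```python
from lib import *
go([.465,-.189,.15],T(TY)); go([.465,-.189,.092],T(TY))
```

```text
[-86.9, -394.8, 109.3, 0.0005, -0.0006, -0.0013]
[-86.9, -394.8, 167.3, 0.0005, -0.0006, -0.0013]
```

Call:
servo_tool([
  [-87,-395,109,0,0,0,0.3],
  [-87,-395,109,0,0,0,0.3],
  [-87,-395,109,0,0,0,0.3],
  [-87,-395,109,0,0,0,0.3],
  [-87,-395,109,0,0,0,0.3],
  [-87,-395,109,0,0,0,0.3],
  [-87,-395,109,0,0,0,0.3],
  [-87,-395,109,0,0,0,0.3],
  [-87,-395,109,0,0,0,0.3],
  [-87,-395,109,0,0,0,0.3],
  [-87,-395,109,0,0,0,0.3],
], grip_force=20)

```text
time_s: 2.5
eef_pos: [0.4661, -0.1877, 0.1502]
orientation: [0.027, 1.0, 0.001, -0.001]
wrist_force: [-0.3, 0.3, 0.4]
opening: 0.0615
grasp_force: 0.0
```

Run:
```python
from workcell import optics,sensors
from lib import *
c=optics.read_camera("wrist"); pickle.dump(c,open("pics/w2.pkl","wb"))
im=c["pixels"][:,:,::-1].copy()
for u,v in proj(c,[TIN+[0,0,.115],TIN+[0,0,.091]]+[tinpt((x,y,85)) for x in(-57.5,57.5) for y in(-78.5,78.5)]): cv2.circle(im,(int(u),int(v)),3,(255,0,255),1)
cv2.imwrite("pics/w2.png",im[::-1,::-1])
print(sensors.read_state()["eef_pos"]);go([.465,-.189,.092],T(TY))
```

```text
[ 0.46617569 -0.1874402   0.15055645]
[1.1, -1.7, 58.6, 0.0009, -0.0006, 0.0018]
```

View pics/w2.png

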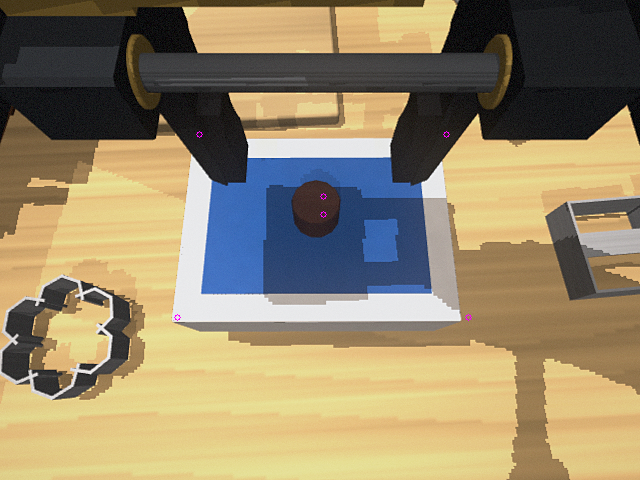

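The knob is at about (317,192), 5 px left of the prediction. That puts the tin about 2 mm further towards +y, at y ≈ -0.1865. I'll descend and grip.

Call:
servo_tool([
  [1,1,30,0,0,0,0.3],
  [1,1,50,0,0,0,0.3],
  [1,1,58,0,0,0,0.4],
  [1,1,58,0,0,0,1],
  [1,1,58,0,0,0,1],
  [1,1,58,0,0,0,1],
  [1,1,58,0,0,0,1],
  [1,1,58,0,0,0,1],
], grip_force=20)

```text
time_s: 3.35
eef_pos: [0.466, -0.1882, 0.0941]
orientation: [0.027, 1.0, 0.0, 0.001]
wrist_force: [-0.2, 2.1, 5.7]
opening: 0.0253
grasp_force: 20.0
```

Run:
```python
from lib import *
go([.664,-.1155,.13],T(BY)); go([.664,-.1155,.08],T(BY))
```

```text
[-193.8, 83.4, -35.5, 0.0001, 0.0023, -0.032]
[-193.7, 83.4, 14.5, 0.0001, 0.0023, -0.032]
```

Call:
servo_tool([
  [0,0,-10,0,0,0,1],
  [0,0,-25,0,0,0,1],
  [0,0,-45,0,0,0,1],
  [0,0,-70,0,0,0,1],
  [0,0,-80,0,0,0,1],
  [0,0,-80,0,0,0,1],
])

```text
time_s: 3.95
eef_pos: [0.4661, -0.189, 0.1747]
orientation: [0.027, 1.0, -0.001, 0.002]
wrist_force: [-0.4, -0.4, -2.1]
opening: 0.0255
grasp_force: 20.0
```

Call:
servo_tool([
  [-40,20,0,0,0,-0.03,1],
  [-85,40,20,0,0,-0.03,1],
  [-130,60,40,0,0,-0.03,1],
  [-175,78,60,0,0,-0.03,1],
  [-194,83,75,0,0,-0.03,1],
  [-194,83,85,0,0,-0.03,1],
  [-194,83,90,0,0,-0.03,1],
  [-194,83,93,0,0,-0.03,1],
  [-194,83,95,0,0,-0.03,1],
  [-194,83,95,0,0,-0.03,1],
])

```text
time_s: 4.95
eef_pos: [0.6618, -0.1159, 0.0792]
orientation: [0.013, 1.0, 0.0, -0.0]
wrist_force: [-2.6, 2.0, 2.5]
opening: 0.0254
grasp_force: 20.0
```

Run:
```python
from lib import *
R0=R.from_quat([.013,1,0,0]); p0=[.6618,-.1159,.0792]
th=np.radians(30)
t=rackpt((-12-80*np.sin(th),-66,88+80*np.cos(th))); print(t)
go([.50,-.02,.22],T(RY,15),p0,R0); go(t,T(RY,30),p0,R0)
```

```text
[0.510982   0.15728333 0.15728203]
[164.2, 91.7, -140.8, 0.0069, -0.2617, 0.0522]
[157.9, 269.2, -78.1, 0.0138, -0.5235, 0.0513]
```

Call:
servo_tool([
  [0,0,0,0,0,0,0.5],
  [0,0,0,0,0,0,0.4],
  [0,0,-10,0,0,0,0.4],
  [0,0,-50,0,0,0,0.4],
  [0,0,-95,0,0,0,0.5],
  [0,0,-130,0,0,0,0.7],
])

```text
time_s: 5.55
eef_pos: [0.6638, -0.1164, 0.2111]
orientation: [0.012, 1.0, -0.0, 0.001]
wrist_force: [0.1, -1.2, 0.8]
opening: 0.039
grasp_force: 0.0
```

Call:
servo_tool([
  [45,25,-5,0,-0.1,0.02,0.7],
  [90,50,-10,0,-0.2,0.05,0.7],
  [130,75,-10,0,-0.3,0.05,0.7],
  [160,110,0,0,-0.42,0.05,0.7],
  [160,155,15,0.01,-0.5236,0.05,0.7],
  [160,200,35,0.014,-0.5236,0.05,0.7],
  [160,245,50,0.014,-0.5236,0.05,0.7],
  [160,269,53,0.014,-0.5236,0.05,0.7],
  [160,269,53,0.014,-0.5236,0.05,0.7],
  [160,269,53,0.014,-0.5236,0.05,0.7],
  [160,269,53,0.014,-0.5236,0.05,0.7],
], grip_force=8)

```text
time_s: 6.65
eef_pos: [0.51, 0.156, 0.1554]
orientation: [0.037, 0.965, -0.01, 0.259]
wrist_force: [0.2, -0.2, -0.1]
opening: 0.0263
grasp_force: 0.0
```

Run:
```python
from workcell import optics,sensors
from lib import *
c=optics.read_camera("wrist"); pickle.dump(c,open("pics/w3.pkl","wb"))
t=optics.read_camera("top"); pickle.dump(t,open("pics/t3.pkl","wb"))
im=cv2.resize(c["pixels"][:,:,::-1],None,fx=1.25,fy=1.25,interpolation=cv2.INTER_CUBIC)
pts=[rackpt((-56,y,35)) for y in(-147,147)]+[rackpt((-36,y+s,48)) for y in(-110,-66,-22,22,66) for s in (-10,10)]+[rackpt((-16,y,128)) for y in (-130,-66,0,66)]
for u,v in proj(c,pts): cv2.circle(im,(int(u*1.25),int(v*1.25)),3,(255,0,255),1)
cv2.imwrite("pics/w3.png",im[::-1,::-1])
s=sensors.read_state();print(s["eef_pos"],s["qpos"],R.from_quat(s["orientation"]).as_matrix()[:,2])
```

```text
[0.51012572 0.15559966 0.15530661] [ 0.39525635 -0.19325975  2.32924985 -0.43439972  0.57363774 -0.78233807] [ 0.49923475 -0.03919444 -0.86557984]
```

View pics/w3.png

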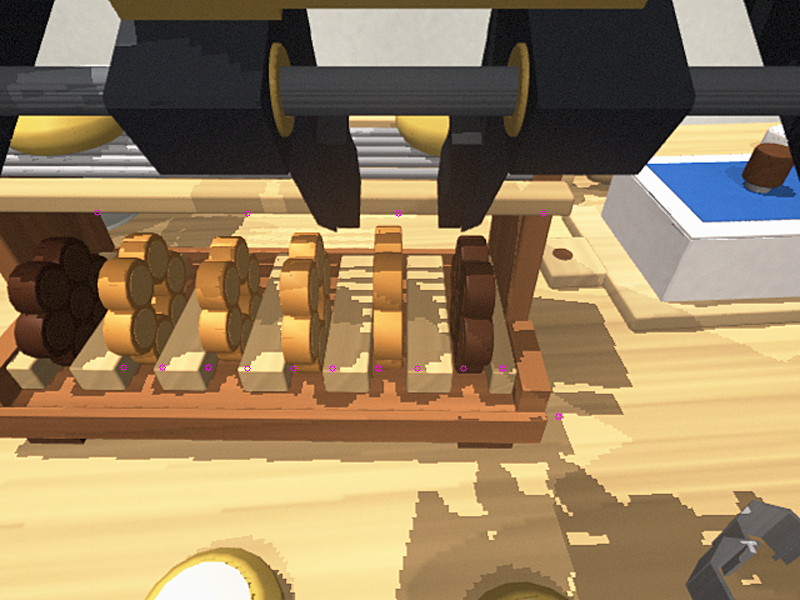

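The rack view is clear. The golden biscuits are at u≈145, 222, 303 and 388, and the battens sit about 10 px left of the prediction, so the rack is about 4 mm further towards +y. The rail's lower edge (row 213) matches the prediction. The lid lies square on the board, knob up.

```bash
sed -i 's/RACK=np.array(\[.568,.219,0\])/RACK=np.array([.568,.2233,0])/' lib.py
python3 - <<'E'
from lib import *
c=load("w3")
for y,row in((-66,226),(-22,232),(22,235),(66,233)):
    for x in(-16,):
        zs=np.arange(85,115,.5); uv=proj(c,[rackpt((x,y,z)) for z in zs]); i=np.argmin(abs((600-uv[:,1]*1.25)-row)); print(y,x,zs[i],800-uv[i,0]*1.25)
th=np.radians(30)
for k in(30,0): go(rackpt((-12-k*np.sin(th),-66,88+k*np.cos(th))),T(RY,30))
E
```

```text
-66 -16 114.5 388.73217002751005
-22 -16 114.5 292.55491222249583
22 -16 114.5 196.4173668829518
66 -16 114.5 100.31950941749699
[-1.3, 6.0, 48.5, 0.0001, 0.0009, 0.0008]
[-1.3, 6.0, 78.5, 0.0001, 0.0009, 0.0008]
```

Run:
```python
from lib import *
c=load("w3")
for y,row in((-66,226),(-22,232),(22,235),(66,233)):
    for R_ in (35,37.5,40):
        # petal discs: radius rp~R/3, centres at 2R/3; silhouette of all points
        rp=R_/3; a=np.radians(np.arange(0,360,60)); b=np.radians(np.arange(0,360,10))
        P=[(2*rp*np.cos(i)+rp*np.cos(j),2*rp*np.sin(i)+rp*np.sin(j)) for i in a for j in b]
        zb=30-min(p[1] for p in P); uv=proj(c,[rackpt((x,y-7,z+zb)) for x,z in P]); r=600-uv[:,1]*1.25
        print(y,R_,"centre z",round(zb,1),"top z",round(zb+max(p[1] for p in P),1),"rows",r.min().round(),r.max().round(),"obs top",row)
```

```text
-66 35 centre z 61.9 top z 93.7 rows 239.0 364.0 obs top 226
-66 37.5 centre z 64.2 top z 98.3 rows 231.0 366.0 obs top 226
-66 40 centre z 66.4 top z 102.9 rows 223.0 367.0 obs top 226
-22 35 centre z 61.9 top z 93.7 rows 239.0 364.0 obs top 232
-22 37.5 centre z 64.2 top z 98.3 rows 231.0 366.0 obs top 232
-22 40 centre z 66.4 top z 102.9 rows 222.0 367.0 obs top 232
22 35 centre z 61.9 top z 93.7 rows 239.0 364.0 obs top 235
22 37.5 centre z 64.2 top z 98.3 rows 231.0 365.0 obs top 235
22 40 centre z 66.4 top z 102.9 rows 222.0 367.0 obs top 235
66 35 centre z 61.9 top z 93.7 rows 239.0 364.0 obs top 233
66 37.5 centre z 64.2 top z 98.3 rows 230.0 365.0 obs top 233
66 40 centre z 66.4 top z 102.9 rows 222.0 367.0 obs top 233
```

Call:
servo_tool([
  [0,6,0,0,0,0,0.66],
  [0,6,30,0,0,0,0.66],
  [0,6,55,0,0,0,0.66],
  [0,6,72,0,0,0,0.66],
  [0,6,80,0,0,0,0.66],
  [0,6,80,0,0,0,0.66],
  [0,6,80,0,0,0,0.8],
  [0,6,80,0,0,0,0.9],
  [0,6,80,0,0,0,1],
  [0,6,80,0,0,0,1],
], grip_force=6)

```text
time_s: 7.75
eef_pos: [0.5505, 0.1602, 0.0865]
orientation: [0.036, 0.965, -0.01, 0.26]
wrist_force: [-0.4, -0.3, 2.4]
opening: 0.0141
grasp_force: 6.0
```

Run:
```python
from workcell import optics,sensors
from lib import *
c=optics.read_camera("wrist"); pickle.dump(c,open("pics/w4.pkl","wb"))
cv2.imwrite("pics/w4.png",cv2.resize(c["pixels"][::-1,::-1,::-1],None,fx=1.25,fy=1.25))
s=sensors.read_state();print(s["eef_pos"],s["opening"],s["grasp_force"],s["wrist_force"])
p=(R.from_euler("z",-RY,degrees=True).apply(s["eef_pos"]-RACK)*1000); print(p)
```

```text
[0.55058656 0.16021348 0.08657501] 0.013978296020436718 5.9946188516914845 [-0.63063246 -1.11196126  3.43247599]
[-12.41004567 -64.25829226  86.57500986]
```

View pics/w4.png

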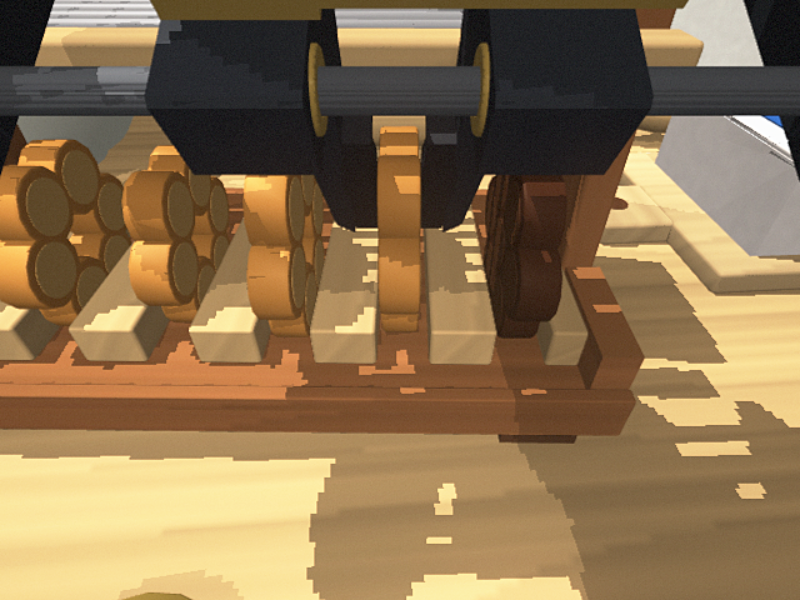

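The biscuit is held upright and centred between the pads, with an opening of 14 mm. I'll ease it forward and out, and look at the open tin in the top picture taken earlier.

Call:
servo_tool([
  [-2,0,-4,0,0,0,1],
  [-5,0,-9,0,0,0,1],
  [12,0,-19,0,0,0,1],
  [34,0,-31,0,0,0,1],
  [56,0,-44,0,0,0,1],
  [45,0,-70,0,0,0,1],
  [22,0,-110,0,0,0,1],
  [0,0,-140,0,0,0,1],
  [0,0,-140,0,0,0,1],
])

```text
time_s: 8.7
eef_pos: [0.4843, 0.1674, 0.2152]
orientation: [0.037, 0.964, -0.007, 0.264]
wrist_force: [0.7, -0.2, 0.1]
opening: 0.0138
grasp_force: 6.0
```

Run:
```python
from lib import *
c=load("t3"); u0,u1,v0,v1,s=340,430,245,315,8
im=cv2.resize(c["pixels"][v0:v1,u0:u1,::-1],None,fx=s,fy=s,interpolation=cv2.INTER_CUBIC)
global_=[tinpt((x,y,45)) for x in(-52,52) for y in(-73,73)]
for u,v in proj(c,global_): cv2.circle(im,(int((u+.5-u0)*s),int((v+.5-v0)*s)),4,(255,0,255),1)
cv2.imwrite("pics/t3c.png",im)
```

```text
(no output)
```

View pics/t3c.png

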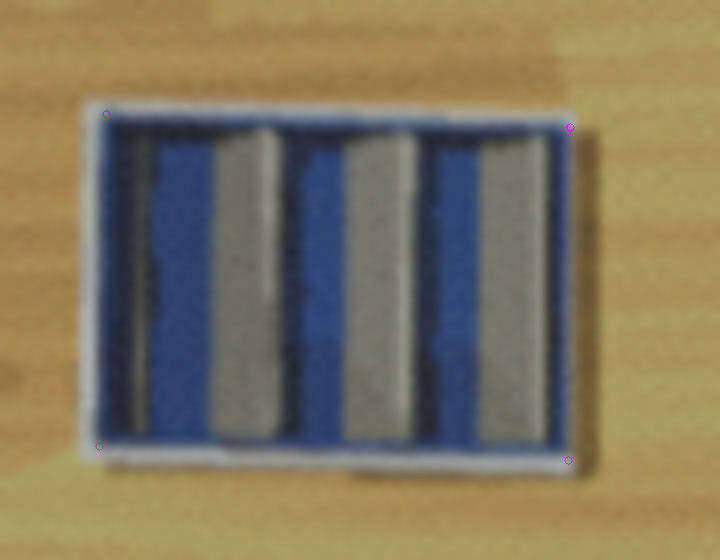

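The empty tin shows three pockets, with dark backrest faces and light slopes leaning towards -y (right). The rim corners match my prediction to within about half a pixel. I'll move over pocket 1 and lean the tool.

```bash
sed -i 's/^TIN=.*/TIN=np.array([.466,-.188,0]); TY=-2.8/' lib.py
cat >> lib.py <<'E'
def place(yp,h,up=0,x=-12.4):
    a=np.radians(20); return tinpt((x,yp-2.5-h*np.sin(a),5.4+h*np.cos(a)+up))
E
python3 - <<'E'
from lib import *
t=place(-41.5,56.6,75); print(t)
go(t,T(TY,30,20))
E
```

```text
[ 0.45051976 -0.25067696  0.1335866 ]
[42.5, -420.0, 66.6, -0.3085, 0.0163, 0.1512]
```

Call:
servo_tool([
  [0,-45,-5,0,0,0,1],
  [5,-90,-5,0,0,0,1],
  [10,-135,-5,-0.05,0,0.03,1],
  [15,-180,0,-0.12,0.01,0.06,1],
  [22,-225,5,-0.2,0.01,0.1,1],
  [28,-270,15,-0.26,0.016,0.13,1],
  [34,-315,30,-0.3085,0.0163,0.1512,1],
  [40,-360,45,-0.3085,0.0163,0.1512,1],
  [42,-400,60,-0.3085,0.0163,0.1512,1],
  [42.5,-420,66,-0.3085,0.0163,0.1512,1],
  [42.5,-420,66,-0.3085,0.0163,0.1512,1],
  [42.5,-420,66,-0.3085,0.0163,0.1512,1],
])

```text
time_s: 9.9
eef_pos: [0.4709, -0.2069, 0.1688]
orientation: [0.092, 0.959, 0.143, 0.227]
wrist_force: [-0.3, 0.0, -0.5]
opening: 0.0136
grasp_force: 6.0
```

Run:
```python
from workcell import optics,sensors
from lib import *
c=optics.read_camera("wrist"); pickle.dump(c,open("pics/w5.pkl","wb"))
im=cv2.resize(c["pixels"][:,:,::-1],None,fx=1.25,fy=1.25,interpolation=cv2.INTER_CUBIC)
pts=[tinpt((x,y,45)) for x in(-52,52) for y in(-73,73)]+[tinpt((x,y-11.5-13,38.7)) for x in(-45,) for y in(-41.5,1.5,44.5)]+[tinpt((-49,y,3)) for y in (-41.5,1.5,44.5)]
uv=proj(c,pts)
for i,(u,v) in enumerate(uv): cv2.circle(im,(int(u*1.25),int(v*1.25)),4,(255,0,255) if i<4 else (0,255,0) if i<7 else (0,0,255),1)
cv2.imwrite("pics/w5.png",im[::-1,::-1])
print((np.array([800,600])-uv*1.25).round(0).tolist())
s=sensors.read_state();print(s["eef_pos"],s["opening"]); go(place(-41.5,56.6,75),T(TY,30,20))
```

```text
[[629.0, 478.0], [306.0, 542.0], [555.0, 301.0], [318.0, 365.0], [606.0, 471.0], [508.0, 491.0], [417.0, 510.0], [559.0, 521.0], [473.0, 537.0], [393.0, 552.0]]
[ 0.47221062 -0.20936455  0.16932747] 0.014048435894828563
[23.8, -52.6, 11.1, -0.0574, -0.0529, -0.0442]
```

View pics/w5.png

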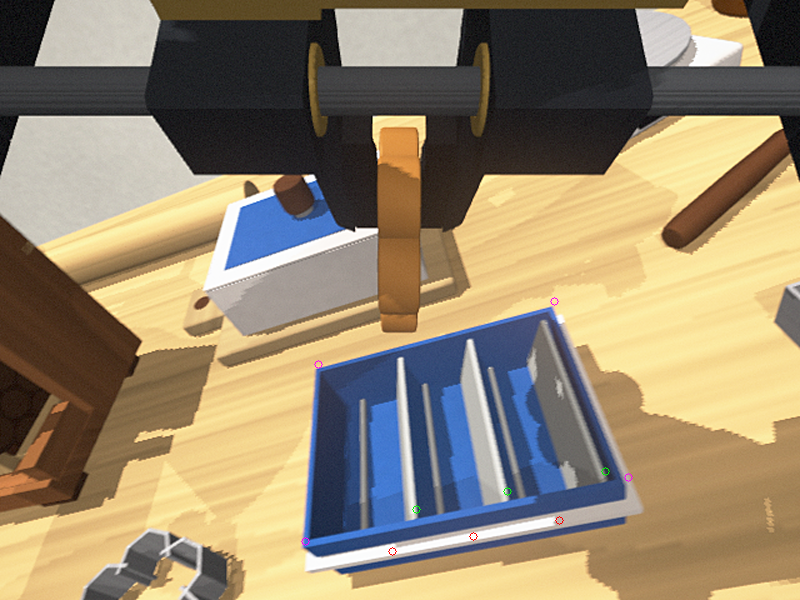

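The tin's rim corners are at (317,367), (549,308), (305,544) and (628,480), within a few pixels of the prediction, so the tin pose is good to about 1 mm. The pockets are empty and the biscuit is still held upright in the grip. I'll finish the approach.

```bash
sed -i 's/^TIN=.*/TIN=np.array([.465,-.1877,0]); TY=-2.8/' lib.py
python3 - <<'E'
from lib import *
for up in(50,15): go(place(-41.5,56.6,up),T(TY,30,20))
E
```

```text
[35.0, -60.3, 32.1, -0.0574, -0.0529, -0.0442]
[49.4, -71.2, 62.0, -0.0574, -0.0529, -0.0442]
```

Call:
servo_tool([
  [25,-30,5,-0.0574,-0.0529,-0.0442,1],
  [35,-60,20,-0.0574,-0.0529,-0.0442,1],
  [35,-60,32,-0.0574,-0.0529,-0.0442,1],
  [35,-60,32,-0.0574,-0.0529,-0.0442,1],
  [35,-60,32,-0.0574,-0.0529,-0.0442,1],
])

```text
time_s: 10.45
eef_pos: [0.4798, -0.2066, 0.153]
orientation: [0.095, 0.959, 0.145, 0.223]
wrist_force: [-0.4, -0.1, -1.0]
opening: 0.0138
grasp_force: 6.0
```

Run:
```python
from lib import *
for up in(50,15,5,1,0): go(place(-41.5,56.6,up),T(TY,30,20))
```

```text
[33.7, -58.9, 14.0, -0.0531, -0.0633, -0.052]
[47.7, -70.1, 44.1, -0.0531, -0.0633, -0.052]
[51.7, -73.4, 52.7, -0.0531, -0.0633, -0.052]
[53.3, -74.6, 56.1, -0.0531, -0.0633, -0.052]
[53.7, -75.0, 57.0, -0.0531, -0.0633, -0.052]
```

Run:
```python
from workcell import sensors
s=sensors.read_state(); print(s["qpos"].round(3) if hasattr(s["qpos"],"round") else s["qpos"], s["eef_pos"])
```

```text
[-0.78  -0.07   2.234  0.662  0.915 -2.552] [ 0.47978159 -0.20655937  0.15296111]
```

Joint 6 is at its limit. A half turn about the tool axis gives the same biscuit pose, because the biscuit is gripped on its petal axis, so I'll turn it here.

Call:
servo_tool([
  [0,0,-5,0,0,0.14,1],
  [0,0,-10,0,0,0.28,1],
  [0,0,-15,0,0,0.43,1],
  [0,0,-20,0,0,0.57,1],
  [0,0,-20,0,0,0.72,1],
  [0,0,-20,0,0,0.86,1],
  [0,0,-20,0,0,1.01,1],
  [0,0,-20,0,0,1.15,1],
  [0,0,-20,0,0,1.3,1],
  [0,0,-20,0,0,1.45,1],
  [0,0,-20,0,0,1.59,1],
  [0,0,-20,0,0,1.74,1],
])

```text
time_s: 11.65
eef_pos: [0.4709, -0.2119, 0.1711]
orientation: [0.796, 0.544, 0.264, 0.033]
wrist_force: [-0.7, -0.0, -0.8]
opening: 0.014
grasp_force: 6.0
```

```bash
cat >> lib.py <<'E'
FLIP=R.from_euler("z",180,degrees=True)
E
python3 - <<'E'
from lib import *
from workcell import sensors
s=sensors.read_state(); print(np.round(s["qpos"],2),s["eef_pos"])
go(place(-41.5,56.6,50),T(TY,30,20)*FLIP)
E
```

```text
[-0.8  -0.1   2.22  0.64  0.96 -0.79] [ 0.47087216 -0.21194945  0.17108022]
[-63.7, -23.7, 34.9, 0.0017, 0.0886, 1.343]
```

Call:
servo_tool([
  [-10,-4,0,0,0.01,0.145,1],
  [-20,-8,0,0,0.02,0.29,1],
  [-30,-12,5,0,0.03,0.44,1],
  [-40,-15,10,0,0.04,0.58,1],
  [-50,-18,15,0,0.05,0.73,1],
  [-60,-21,20,0,0.06,0.87,1],
  [-64,-24,28,0,0.07,1.02,1],
  [-64,-24,35,0,0.08,1.17,1],
  [-64,-24,35,0.002,0.0886,1.31,1],
  [-64,-24,35,0.002,0.0886,1.343,1],
  [-64,-24,35,0.002,0.0886,1.343,1],
  [-64,-24,35,0.002,0.0886,1.343,1],
])

```text
time_s: 12.85
eef_pos: [0.4496, -0.2511, 0.1085]
orientation: [0.95, -0.065, 0.259, -0.161]
wrist_force: [-0.4, 0.2, 0.3]
opening: 0.0141
grasp_force: 6.0
```

Run:
```python
from lib import *
from workcell import sensors
s=sensors.read_state(); print(np.round(s["qpos"],2),s["eef_pos"],s["opening"])
for up in(50,20,8,3,0): go(place(-41.5,56.6,up),T(TY,30,20)*FLIP)
```

```text
[-0.95  0.03  2.26  0.8   0.93  0.23] [ 0.44964595 -0.25106452  0.10852287] 0.014092525005222779
[-0.2, -0.7, 0.1, -0.0003, 0.0002, 0.007]
[-14.4, 9.5, 24.5, -0.0003, 0.0002, 0.007]
[-20.0, 13.6, 34.2, -0.0003, 0.0002, 0.007]
[-22.4, 15.3, 38.3, -0.0003, 0.0002, 0.007]
[-23.8, 16.3, 40.8, -0.0003, 0.0002, 0.007]
```

Call:
servo_tool([
  [-7,4,12,0,0,0.007,1],
  [-14,9,24,0,0,0.007,1],
  [-18,12,31,0,0,0.007,1],
  [-20,13.6,34,0,0,0.007,1],
  [-21.2,14.4,36.2,0,0,0.007,1],
  [-22.4,15.3,38.3,0,0,0.007,1],
  [-22.4,15.3,38.3,0,0,0.007,1],
])

```text
time_s: 13.55
eef_pos: [0.4495, -0.2507, 0.0616]
orientation: [0.95, -0.069, 0.259, -0.162]
wrist_force: [-0.1, 0.7, -0.1]
opening: 0.0143
grasp_force: 6.0
```

Run:
```python
from lib import *
from workcell import sensors,optics
s=sensors.read_state(); print(s["wrist_force"],s["moment"])
for up in(3,0): go(place(-41.5,56.6,up),T(TY,30,20)*FLIP)
c=optics.read_camera("wrist"); cv2.imwrite("pics/w6.png",c["pixels"][:,:,::-1]); pickle.dump(c,open("pics/w6.pkl","wb"))
c=optics.read_camera("scene"); cv2.imwrite("pics/s6.png",cv2.resize(c["pixels"][200:320,150:310,::-1],None,fx=5,fy=5,interpolation=cv2.INTER_CUBIC))
```

```text
[-0.10953156  0.71928824 -0.09024382] [-0.07741942  0.42111183  0.00362822]
[-0.1, -0.3, 0.1, -0.0002, -0.0, -0.0014]
[-1.5, 0.8, 2.5, -0.0002, -0.0, -0.0014]
```

Call:
servo_tool([
  [-0.5,0.2,0.8,0,0,0,1],
  [-1,0.5,1.6,0,0,0,1],
  [-1.5,0.8,2.5,0,0,0,1],
  [-1.5,0.8,2.5,0,0,0,1],
])

```text
time_s: 14.05
eef_pos: [0.4498, -0.25, 0.0593]
orientation: [0.95, -0.069, 0.259, -0.162]
wrist_force: [-1.1, 2.2, 5.1]
opening: 0.0136
grasp_force: 6.0
```

Call:
servo_tool([
  [0,0,0,0,0,0,0.84],
  [0,0,0,0,0,0,0.82],
  [0,0,0,0,0,0,0.8],
  [0,0,0,0,0,0,0.77],
  [0,0,0,0,0,0,0.74],
  [0,0,0,0,0,0,0.74],
  [0,0,-8,0,0,0,0.74],
  [0,0,-25,0,0,0,0.74],
  [0,0,-50,0,0,0,0.74],
  [0,0,-90,0,0,0,0.74],
  [0,0,-110,0,0,0,0.74],
])

```text
time_s: 15.15
eef_pos: [0.3923, -0.2819, 0.1508]
orientation: [0.95, -0.069, 0.259, -0.16]
wrist_force: [0.5, -0.8, 0.0]
opening: 0.0228
grasp_force: 0.0
```

Run:
```python
from lib import *
from workcell import sensors,optics
s=sensors.read_state(); print(s["wrist_force"],s["eef_pos"],s["qpos"].round(2))
c=optics.read_camera("wrist"); pickle.dump(c,open("pics/w7.pkl","wb"))
cv2.imwrite("pics/w7.png",c["pixels"][:,:,::-1])
th=np.radians(30)
for k in(80,): t=rackpt((-12-k*np.sin(th),-22-1.7,86+k*np.cos(th))); print(t); go(t,T(RY,30))
```

```text
[ 0.5263101  -0.8209621   0.03008375] [ 0.39231438 -0.28186247  0.15075056] [-1.1  -0.05  2.25  0.72  1.08  0.22]
[0.51430082 0.20375293 0.15528203]
[1.6, -465.0, 190.2, 0.0028, 0.4649, 2.9576]
```

View pics/w7.png

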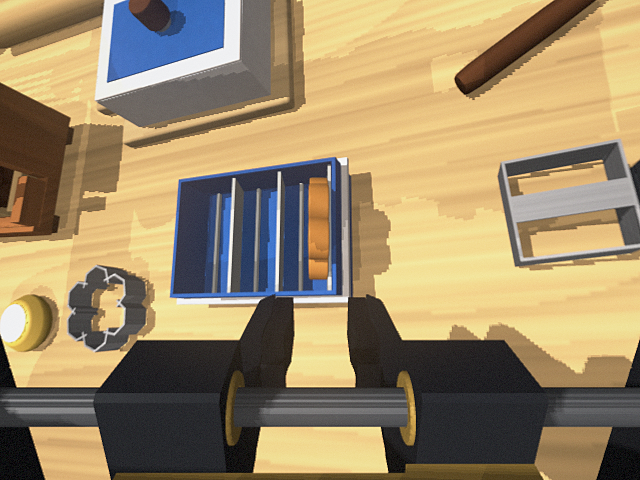

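The biscuit stands in pocket 1, at (308–330, 178–280) in this view, leaning on its backrest. The lid and the rest are undisturbed. Next is the biscuit in slot -22.

```bash
cat >> lib.py <<'E'
def pre(y,z,k,x=-11.5):
    th=np.radians(30); return rackpt((x-k*np.sin(th),y,z+k*np.cos(th)))
E
python3 - <<'E'
from lib import *
Z=lambda a:R.from_euler("z",a,degrees=True)
m=[.42,-.06,.22]; Rm=T(-3.5,28,5)*Z(90)
go(m,Rm); go(pre(-21.5,82,80),T(RY,30),m,Rm)
E
```

```text
[7.7, -234.3, 18.8, -0.1545, -0.211, -1.6786]
[264.2, 26.1, 118.2, 0.0387, -0.0949, -1.5966]
```

Call:
servo_tool([
  [1,-15,-20,-0.013,-0.018,-0.14,0.7],
  [1,-35,-25,-0.026,-0.035,-0.28,0.7],
  [2,-55,-25,-0.039,-0.053,-0.42,0.7],
  [3,-75,-25,-0.05,-0.07,-0.56,0.7],
  [3,-95,-20,-0.065,-0.09,-0.7,0.7],
  [4,-115,-15,-0.08,-0.106,-0.84,0.7],
  [5,-135,-10,-0.09,-0.123,-0.98,0.7],
  [5,-155,-5,-0.1,-0.14,-1.12,0.7],
  [6,-175,0,-0.116,-0.158,-1.26,0.7],
  [7,-195,5,-0.13,-0.176,-1.4,0.7],
  [7,-215,12,-0.14,-0.194,-1.54,0.7],
  [7.7,-234,19,-0.1545,-0.211,-1.6786,0.7],
])

```text
time_s: 16.4
eef_pos: [0.4202, -0.0562, 0.2164]
orientation: [0.712, 0.658, 0.197, 0.145]
wrist_force: [0.6, -0.6, -0.5]
opening: 0.0264
grasp_force: 0.0
```

Run:
```python
from lib import *
from workcell import sensors
s=sensors.read_state(); print(s["eef_pos"],s["qpos"].round(2))
go(pre(-21.5,82,80),T(RY,30))
```

```text
[ 0.42016166 -0.05620316  0.21642481] [-0.37 -0.56  2.43  0.3   0.85 -0.45]
[260.0, 29.3, 116.2, 0.0415, -0.1011, -1.5927]
```

Call:
servo_tool([
  [15,2,-5,0.003,-0.008,-0.14,0.68],
  [37,4,-5,0.007,-0.017,-0.28,0.68],
  [60,7,0,0.01,-0.027,-0.42,0.68],
  [83,9,5,0.015,-0.036,-0.56,0.68],
  [106,12,15,0.018,-0.045,-0.7,0.68],
  [130,14,30,0.022,-0.053,-0.84,0.68],
  [155,17,45,0.026,-0.062,-0.98,0.68],
  [180,20,60,0.03,-0.07,-1.12,0.68],
  [205,23,80,0.033,-0.08,-1.26,0.68],
  [230,26,95,0.036,-0.09,-1.4,0.68],
  [250,29,110,0.04,-0.1,-1.54,0.68],
  [260,29.3,116,0.0415,-0.1011,-1.5927,0.68],
])

```text
time_s: 17.6
eef_pos: [0.5156, 0.2063, 0.1504]
orientation: [0.038, 0.966, -0.01, 0.257]
wrist_force: [0.3, -0.9, -0.6]
opening: 0.028
grasp_force: 0.0
```

Run:
```python
from lib import *
from workcell import sensors,optics
s=sensors.read_state(); print(s["eef_pos"],s["qpos"].round(2))
c=optics.read_camera("wrist"); pickle.dump(c,open("pics/w8.pkl","wb"))
for k in(80,30,0): go(pre(-21.5,82,k),T(RY,30))
hsv=cv2.cvtColor(c["pixels"][::-1,::-1],cv2.COLOR_RGB2HSV)
m=(hsv[...,0]>8)&(hsv[...,0]<20)&(hsv[...,1]>150)&(hsv[...,2]>130)   # golden
for r in range(180,290,12):
    x=np.flatnonzero(m[r,200:440])+200; g=np.split(x,np.flatnonzero(np.diff(x)>3)+1); print(r,[(int(a[0]),int(a[-1])) for a in g if len(a)>5])
uv=proj(c,[rackpt((x,-22+s,z)) for x,z in((-36,30),(-25,65),(-16,95)) for s in(-7,7)]); print((np.array([640,480])-uv).round(0).tolist())
```

```text
[0.51562986 0.20632021 0.1504496 ] [ 0.5  -0.12  2.28 -0.51  0.6  -0.62]
[0.2, -0.8, -1.2, 0.0009, -0.0037, -0.0003]
[0.0, -0.8, 48.8, 0.0009, -0.0037, -0.0003]
[-0.1, -0.9, 78.8, 0.0009, -0.0037, -0.0003]
180 []
192 [(247, 263), (311, 331)]
204 [(311, 323)]
216 [(237, 258), (308, 332)]
228 [(237, 258), (309, 332)]
240 [(239, 259), (309, 332)]
252 [(325, 332), (373, 389)]
264 [(239, 260), (308, 332), (370, 392)]
276 [(242, 261), (308, 332), (376, 394)]
288 [(308, 333), (374, 389)]
[[333.0, 309.0], [312.0, 309.0], [333.0, 260.0], [311.0, 260.0], [334.0, 213.0], [311.0, 213.0]]
```

The biscuit's edge (columns 308–332) is centred on the tool plane at column 320, so I'll go straight in.

Call:
servo_tool([
  [0,0,30,0,0,0,0.66],
  [0,0,55,0,0,0,0.66],
  [0,0,71,0,0,0,0.66],
  [0,0,79,0,0,0,0.66],
  [0,0,79,0,0,0,0.66],
  [0,0,79,0,0,0,0.8],
  [0,0,79,0,0,0,0.9],
  [0,0,79,0,0,0,1],
  [0,0,79,0,0,0,1],
], grip_force=6)

```text
time_s: 18.55
eef_pos: [0.5559, 0.202, 0.085]
orientation: [0.041, 0.965, -0.009, 0.259]
wrist_force: [-1.7, 0.3, 3.5]
opening: 0.0139
grasp_force: 6.0
```

Run:
```python
from lib import *
from workcell import sensors
s=sensors.read_state();print(s["opening"],s["grasp_force"],s["wrist_force"])
print(R.from_euler("z",-RY,degrees=True).apply(s["eef_pos"]-RACK)*1000)
```

```text
0.013913126925153516 6.00005156127736 [-1.68460084  0.32690749  3.45397683]
[-10.43092477 -22.15429309  84.99809199]
```

Call:
servo_tool([
  [-2,0,-4,0,0,0,1],
  [-5,0,-9,0,0,0,1],
  [12,0,-19,0,0,0,1],
  [34,0,-31,0,0,0,1],
  [56,0,-44,0,0,0,1],
  [45,0,-70,0,0,0,1],
  [22,0,-110,0,0,0,1],
  [0,0,-140,0,0,0,1],
  [0,0,-140,0,0,0,1],
])

```text
time_s: 19.45
eef_pos: [0.4896, 0.2097, 0.2136]
orientation: [0.041, 0.964, -0.005, 0.263]
wrist_force: [0.1, 0.4, -0.2]
opening: 0.0141
grasp_force: 6.0
```

Run:
```python
from lib import *
Z=lambda a:R.from_euler("z",a,degrees=True)
m=[.43,0.0,.20]; Rm=T(-3.5,28,8)*Z(90)
go(m,Rm); go(place(1.5,55,50,-10.4),T(TY,30,20)*FLIP,m,Rm); print(place(1.5,55,50,-10.4))
```

```text
[42.1, -214.0, -11.8, -0.0604, 0.1328, 1.6131]
[-216.1, 2.2, 73.0, 0.1249, 0.1755, 1.6566]
[ 0.45364465 -0.20697942  0.10708309]
```

Call:
servo_tool([
  [3,-18,-5,-0.005,0.011,0.135,1],
  [7,-36,-8,-0.01,0.022,0.27,1],
  [10,-54,-10,-0.015,0.033,0.405,1],
  [14,-72,-12,-0.02,0.044,0.54,1],
  [17,-90,-13,-0.025,0.055,0.675,1],
  [21,-108,-14,-0.03,0.066,0.81,1],
  [24,-126,-14,-0.035,0.077,0.945,1],
  [28,-144,-14,-0.04,0.088,1.08,1],
  [31,-162,-14,-0.045,0.1,1.215,1],
  [35,-180,-14,-0.05,0.11,1.35,1],
  [39,-198,-13,-0.055,0.122,1.485,1],
  [42,-214,-12,-0.06,0.133,1.613,1],
])

```text
time_s: 20.65
eef_pos: [0.4249, -0.0031, 0.1931]
orientation: [0.719, 0.65, 0.208, 0.127]
wrist_force: [0.4, -1.5, -0.1]
opening: 0.014
grasp_force: 6.0
```

Run:
```python
from lib import *
from workcell import sensors
s=sensors.read_state(); print(s["eef_pos"],s["qpos"].round(2),s["opening"])
go(place(1.5,55,50,-10.4),T(TY,30,20)*FLIP)
```

```text
[ 0.42492694 -0.00312335  0.19309287] [-0.22 -0.54  2.47  0.27  0.77 -0.27] 0.01397021331298142
[-211.1, 11.2, 71.2, 0.1228, 0.1907, 1.651]
```

Call:
servo_tool([
  [-17,1,0,0.01,0.016,0.138,1],
  [-35,2,0,0.02,0.032,0.275,1],
  [-53,3,2,0.03,0.048,0.413,1],
  [-70,4,5,0.04,0.064,0.55,1],
  [-88,5,10,0.05,0.08,0.688,1],
  [-106,6,15,0.06,0.095,0.826,1],
  [-123,7,22,0.07,0.11,0.963,1],
  [-141,8,30,0.08,0.127,1.1,1],
  [-158,9,38,0.09,0.143,1.238,1],
  [-176,10,46,0.1,0.16,1.376,1],
  [-194,11,55,0.112,0.175,1.513,1],
  [-211,11,63,0.1228,0.1907,1.651,1],
])

```text
time_s: 21.85
eef_pos: [0.4514, -0.2078, 0.1148]
orientation: [0.95, -0.068, 0.259, -0.162]
wrist_force: [0.3, -0.2, -0.7]
opening: 0.0144
grasp_force: 6.0
```

Run:
```python
from lib import *
from workcell import sensors
s=sensors.read_state(); print(s["eef_pos"],s["qpos"].round(2),s["opening"])
for up in (50,30,12,3): go(place(1.5,55,up,-10.4),T(TY,30,20)*FLIP)
```

```text
[ 0.45135582 -0.20784566  0.11480839] [-0.89 -0.04  2.32  0.81  0.9   0.29] 0.014381830766709484
[-1.8, 1.7, 7.7, -0.0001, 0.0004, -0.0007]
[-11.2, 8.6, 24.0, -0.0001, 0.0004, -0.0007]
[-19.7, 14.7, 38.6, -0.0001, 0.0004, -0.0007]
[-23.9, 17.8, 46.0, -0.0001, 0.0004, -0.0007]
```

Call:
servo_tool([
  [-2,1.7,8,0,0,0,1],
  [-11,8.6,24,0,0,0,1],
  [-17,12.7,34,0,0,0,1],
  [-19.7,14.7,38.6,0,0,0,1],
  [-22,16.5,42.8,0,0,0,1],
  [-23.9,17.8,46,0,0,0,1],
  [-23.9,17.8,46,0,0,0,1],
])

```text
time_s: 22.55
eef_pos: [0.4539, -0.2061, 0.0609]
orientation: [0.95, -0.065, 0.259, -0.161]
wrist_force: [0.2, 0.2, -0.6]
opening: 0.0142
grasp_force: 6.0
```

Run:
```python
from lib import *
from workcell import sensors
s=sensors.read_state(); print(s["eef_pos"],s["wrist_force"])
for up in (3,0): go(place(1.5,55,up,-10.4),T(TY,30,20)*FLIP)
```

```text
[ 0.45392814 -0.20613777  0.06091043] [ 0.23373195  0.23579955 -0.60770227]
[-0.5, 1.1, 0.3, 0.0001, 0.0007, 0.0063]
[-1.9, 2.1, 2.7, 0.0001, 0.0007, 0.0063]
```

Call:
servo_tool([
  [-0.6,0.7,0.8,0,0,0,1],
  [-1.2,1.4,1.7,0,0,0,1],
  [-1.9,2.1,2.7,0,0,0,1],
  [-1.9,2.1,2.7,0,0,0,1],
])

```text
time_s: 22.95
eef_pos: [0.4539, -0.2067, 0.0576]
orientation: [0.95, -0.065, 0.259, -0.161]
wrist_force: [0.4, 3.7, 2.1]
opening: 0.0137
grasp_force: 6.0
```

Light contact with the floor and the backrest. Releasing.

Call:
servo_tool([
  [0,0,0,0,0,0,0.84],
  [0,0,0,0,0,0,0.82],
  [0,0,0,0,0,0,0.8],
  [0,0,0,0,0,0,0.77],
  [0,0,0,0,0,0,0.75],
  [0,0,0,0,0,0,0.75],
  [0,0,-8,0,0,0,0.75],
  [0,0,-25,0,0,0,0.75],
  [0,0,-50,0,0,0,0.74],
  [0,0,-90,0,0,0,0.74],
  [0,0,-110,0,0,0,0.74],
])

```text
time_s: 24.05
eef_pos: [0.3965, -0.2387, 0.1493]
orientation: [0.95, -0.065, 0.26, -0.159]
wrist_force: [0.8, -0.7, -0.3]
opening: 0.0229
grasp_force: 0.0
```

```bash
cat >> lib.py <<'E'
def gold(c,flip,rows,lo,hi):
    p=c["pixels"][::-1,::-1] if flip else c["pixels"]; h=cv2.cvtColor(np.ascontiguousarray(p),cv2.COLOR_RGB2HSV)
    m=(h[...,0]>8)&(h[...,0]<20)&(h[...,1]>150)&(h[...,2]>110)
    for r in rows:
        x=np.flatnonzero(m[r,lo:hi])+lo; g=np.split(x,np.flatnonzero(np.diff(x)>3)+1); print(r,[(int(a[0]),int(a[-1])) for a in g if len(a)>5])
def expect(c,yp,R_=37.5,lean=20,y_off=-2.5):
    a=np.radians(lean); B=np.array([0,yp+y_off,5.4]); f=lambda u,w,x: tinpt(B+[x,-u*np.sin(a)+w*np.cos(a),u*np.cos(a)+w*np.sin(a)])
    return proj(c,[f(u,w,x) for u,x in((68,-15),(68,15),(34,-37),(34,37)) for w in(-7,7)]).round(0).tolist()
E
python3 - <<'E'
from lib import *
from workcell import sensors,optics
s=sensors.read_state(); print(s["eef_pos"],s["wrist_force"])
c=optics.read_camera("wrist"); pickle.dump(c,open("pics/w9.pkl","wb"))
gold(c,False,range(160,310,12),150,420)
print(expect(c,-41.5));print(expect(c,1.5))
c7=load("w7"); print("w7"); gold(c7,False,range(175,290,15),150,420); print(expect(c7,-41.5))
Z=lambda a:R.from_euler("z",a,degrees=True)
go([.42,-.05,.22],T(-3.5,28,5)*Z(90))
E
```

```text
[ 0.3965361  -0.23867366  0.14928149] [ 0.7936201  -0.70342512 -0.25486928]
160 []
172 []
184 [(310, 328), (363, 390)]
196 [(310, 329), (370, 392)]
208 [(309, 328), (370, 391)]
220 [(309, 328), (363, 391)]
232 [(309, 329), (371, 393)]
244 [(309, 328), (371, 392)]
256 [(309, 327), (367, 390)]
268 [(309, 326), (367, 387)]
280 []
292 []
304 []
[[394.0, 231.0], [372.0, 231.0], [392.0, 186.0], [371.0, 186.0], [386.0, 272.0], [366.0, 272.0], [383.0, 173.0], [364.0, 173.0]]
[[329.0, 236.0], [308.0, 236.0], [329.0, 193.0], [309.0, 193.0], [328.0, 274.0], [309.0, 274.0], [328.0, 179.0], [310.0, 179.0]]
w7
175 []
190 [(309, 327)]
205 [(309, 328)]
220 [(309, 327)]
235 [(309, 328)]
250 [(309, 328)]
265 [(309, 327)]
280 []
[[330.0, 233.0], [309.0, 233.0], [329.0, 190.0], [309.0, 190.0], [329.0, 271.0], [310.0, 271.0], [328.0, 178.0], [310.0, 178.0]]
[13.2, -203.2, 6.5, -0.1537, -0.2108, -1.6717]
```

Both placed biscuits appear where a 20° lean predicts. Now the third, from slot +22.

Call:
servo_tool([
  [1,-15,-20,-0.013,-0.018,-0.14,0.7],
  [2,-30,-25,-0.026,-0.035,-0.28,0.7],
  [3,-48,-25,-0.039,-0.053,-0.42,0.7],
  [4,-65,-25,-0.05,-0.07,-0.56,0.7],
  [5,-82,-25,-0.065,-0.09,-0.7,0.7],
  [6,-99,-20,-0.08,-0.106,-0.84,0.7],
  [8,-116,-15,-0.09,-0.123,-0.98,0.7],
  [9,-134,-10,-0.1,-0.14,-1.12,0.7],
  [10,-152,-6,-0.116,-0.158,-1.26,0.7],
  [11,-170,-2,-0.13,-0.176,-1.4,0.7],
  [12,-187,2,-0.14,-0.194,-1.54,0.7],
  [13,-203,6,-0.154,-0.211,-1.672,0.7],
])

```text
time_s: 25.3
eef_pos: [0.4196, -0.0465, 0.2167]
orientation: [0.712, 0.659, 0.197, 0.145]
wrist_force: [0.2, 0.1, 0.3]
opening: 0.027
grasp_force: 0.0
```

Run:
```python
from lib import *
go(pre(23,82,80),T(RY,30))
```

```text
[294.6, 29.8, 120.1, 0.0409, -0.1011, -1.5922]
```

Call:
servo_tool([
  [20,2,-5,0.003,-0.008,-0.14,0.68],
  [45,4,-5,0.007,-0.017,-0.28,0.68],
  [70,7,0,0.01,-0.027,-0.42,0.68],
  [95,9,5,0.015,-0.036,-0.56,0.68],
  [120,12,15,0.018,-0.045,-0.7,0.68],
  [147,14,30,0.022,-0.053,-0.84,0.68],
  [175,17,45,0.026,-0.062,-0.98,0.68],
  [205,20,60,0.03,-0.07,-1.12,0.68],
  [235,23,80,0.033,-0.08,-1.26,0.68],
  [262,26,98,0.036,-0.09,-1.4,0.68],
  [284,29.5,112,0.04,-0.1,-1.54,0.68],
  [294.6,29.8,120,0.041,-0.101,-1.592,0.68],
])

```text
time_s: 26.5
eef_pos: [0.5197, 0.2509, 0.1508]
orientation: [0.038, 0.966, -0.01, 0.257]
wrist_force: [-0.5, -0.6, 0.8]
opening: 0.0282
grasp_force: 0.0
```

Run:
```python
from lib import *
from workcell import sensors,optics
s=sensors.read_state(); print(s["eef_pos"],s["qpos"].round(2))
c=optics.read_camera("wrist"); pickle.dump(c,open("pics/w10.pkl","wb"))
for k in(80,0): go(pre(23,82,k),T(RY,30))
gold(c,True,range(180,300,12),180,460)
uv=proj(c,[rackpt((-25,22+s,65)) for s in(-7,7)]); print((np.array([640,480])-uv).round(0).tolist())
```

```text
[0.51972743 0.25092733 0.15075695] [ 0.59 -0.06  2.22 -0.55  0.63 -0.51]
[0.6, -1.0, -1.5, 0.0009, -0.0032, -0.0007]
[0.3, -1.1, 78.5, 0.0009, -0.0032, -0.0007]
180 []
192 [(241, 261), (312, 332)]
204 [(238, 257), (311, 332), (365, 384)]
216 [(235, 258), (311, 333)]
228 [(234, 257), (311, 334)]
240 [(236, 257), (263, 268), (311, 333)]
252 [(324, 333), (370, 390), (430, 447)]
264 [(236, 259), (308, 333), (371, 392), (435, 451)]
276 [(238, 259), (309, 333), (373, 395), (439, 455)]
288 [(246, 268), (308, 334), (374, 397), (443, 459)]
[[335.0, 261.0], [312.0, 261.0]]
```

Call:
servo_tool([
  [0,-1,30,0,0,0,0.66],
  [0,-1,55,0,0,0,0.66],
  [0,-1,71,0,0,0,0.66],
  [0,-1,80,0,0,0,0.66],
  [0,-1,80,0,0,0,0.66],
  [0,-1,80,0,0,0,0.8],
  [0,-1,80,0,0,0,0.9],
  [0,-1,80,0,0,0,1],
  [0,-1,80,0,0,0,1],
], grip_force=6)

```text
time_s: 27.45
eef_pos: [0.56, 0.2453, 0.0842]
orientation: [0.041, 0.965, -0.009, 0.259]
wrist_force: [-1.8, -0.6, 2.1]
opening: 0.0142
grasp_force: 6.0
```

Run:
```python
from lib import *
from workcell import sensors
s=sensors.read_state();print(s["opening"],s["grasp_force"],s["wrist_force"])
print(R.from_euler("z",-RY,degrees=True).apply(s["eef_pos"]-RACK)*1000)
```

```text
0.014156639725486215 6.007273010909557 [-1.80376147 -0.61797942  2.14033058]
[-9.65531434 21.3045772  84.20774525]
```

h = 54.2, x = -9.7. Lift out as before.

Call:
servo_tool([
  [-2,0,-4,0,0,0,1],
  [-5,0,-9,0,0,0,1],
  [12,0,-19,0,0,0,1],
  [34,0,-31,0,0,0,1],
  [56,0,-44,0,0,0,1],
  [45,0,-70,0,0,0,1],
  [22,0,-110,0,0,0,1],
  [0,0,-140,0,0,0,1],
  [0,0,-140,0,0,0,1],
])

```text
time_s: 28.35
eef_pos: [0.4936, 0.2533, 0.2128]
orientation: [0.041, 0.964, -0.005, 0.263]
wrist_force: [-0.1, 0.8, 0.1]
opening: 0.0141
grasp_force: 6.0
```

Run:
```python
from lib import *
Z=lambda a:R.from_euler("z",a,degrees=True)
m=[.43,0.03,.20]; Rm=T(-3.5,28,8)*Z(90)
go(m,Rm)
```

```text
[44.0, -227.9, -14.2, -0.0604, 0.132, 1.6125]
```

Call:
servo_tool([
  [3,-19,-5,-0.005,0.011,0.135,1],
  [7,-38,-8,-0.01,0.022,0.27,1],
  [10,-57,-10,-0.015,0.033,0.405,1],
  [14,-76,-12,-0.02,0.044,0.54,1],
  [17,-95,-13,-0.025,0.055,0.675,1],
  [21,-114,-14,-0.03,0.066,0.81,1],
  [25,-133,-14,-0.035,0.077,0.945,1],
  [29,-152,-14,-0.04,0.088,1.08,1],
  [33,-171,-14,-0.045,0.1,1.215,1],
  [37,-190,-14,-0.05,0.11,1.35,1],
  [41,-209,-14,-0.055,0.122,1.485,1],
  [44,-228,-14,-0.06,0.132,1.612,1],
])

```text
time_s: 29.55
eef_pos: [0.4251, 0.0265, 0.193]
orientation: [0.719, 0.65, 0.208, 0.128]
wrist_force: [-0.0, -0.7, -0.4]
opening: 0.014
grasp_force: 6.0
```

Run:
```python
from lib import *
from workcell import sensors
s=sensors.read_state(); print(s["eef_pos"],s["qpos"].round(2),s["opening"])
go(place(44.5,54.2,58,-9.7),T(TY,30,20)*FLIP)
```

```text
[0.42512787 0.02646914 0.19299957] [-0.11 -0.54  2.47  0.2   0.75 -0.12] 0.013988463602260933
[-196.5, 14.9, 67.3, 0.1239, 0.1907, 1.6522]
```

Call:
servo_tool([
  [-16,1,0,0.01,0.016,0.138,1],
  [-33,2,0,0.02,0.032,0.275,1],
  [-49,4,2,0.03,0.048,0.413,1],
  [-66,5,5,0.04,0.064,0.55,1],
  [-82,6,8,0.05,0.08,0.688,1],
  [-98,8,12,0.06,0.095,0.826,1],
  [-115,9,18,0.07,0.11,0.963,1],
  [-131,10,26,0.08,0.127,1.1,1],
  [-148,12,34,0.09,0.143,1.238,1],
  [-164,13,42,0.1,0.16,1.376,1],
  [-180,14,51,0.112,0.175,1.513,1],
  [-196.5,15,60,0.124,0.1907,1.652,1],
])

```text
time_s: 30.75
eef_pos: [0.4547, -0.1646, 0.1214]
orientation: [0.95, -0.069, 0.259, -0.162]
wrist_force: [-0.8, 0.2, 0.1]
opening: 0.0142
grasp_force: 6.0
```

Run:
```python
from lib import *
from workcell import sensors
s=sensors.read_state(); print(s["eef_pos"],s["qpos"].round(2),s["opening"])
for up in (50,30,12,3): go(place(44.5,54.2,up,-9.7),T(TY,30,20)*FLIP)
```

```text
[ 0.4546585  -0.16460663  0.12135432] [-0.81 -0.11  2.37  0.82  0.87  0.37] 0.014218665464725739
[-5.7, 4.3, 13.4, -0.0, 0.0004, -0.0009]
[-15.1, 11.1, 29.7, -0.0, 0.0004, -0.0009]
[-23.5, 17.3, 44.3, -0.0, 0.0004, -0.0009]
[-27.7, 20.4, 51.6, -0.0, 0.0004, -0.0009]
```

Call:
servo_tool([
  [-5.7,4.3,13,0,0,0,1],
  [-15,11,29.7,0,0,0,1],
  [-21,15.2,39.5,0,0,0,1],
  [-23.5,17.3,44.3,0,0,0,1],
  [-25.8,19,48.4,0,0,0,1],
  [-27.7,20.4,51.6,0,0,0,1],
  [-27.7,20.4,51.6,0,0,0,1],
])

```text
time_s: 31.45
eef_pos: [0.4568, -0.1634, 0.0601]
orientation: [0.95, -0.066, 0.259, -0.161]
wrist_force: [0.0, 0.4, -0.3]
opening: 0.014
grasp_force: 6.0
```

Run:
```python
from lib import *
from workcell import sensors
s=sensors.read_state(); print(s["eef_pos"],s["wrist_force"])
for up in (3,0): go(place(44.5,54.2,up,-9.7),T(TY,30,20)*FLIP)
```

```text
[ 0.45679731 -0.16339603  0.06012196] [ 0.00976649  0.37255421 -0.28206793]
[-0.6, 0.7, 0.4, 0.0003, 0.0006, 0.0053]
[-2.0, 1.7, 2.8, 0.0003, 0.0006, 0.0053]
```

Call:
servo_tool([
  [-0.6,0.5,0.9,0,0,0,1],
  [-1.2,1,1.8,0,0,0,1],
  [-2,1.7,2.8,0,0,0,1],
  [-2,1.7,2.8,0,0,0,1],
])

```text
time_s: 31.85
eef_pos: [0.4569, -0.1635, 0.057]
orientation: [0.95, -0.066, 0.26, -0.161]
wrist_force: [0.1, 2.5, 3.3]
opening: 0.0138
grasp_force: 6.0
```

Light floor contact. Release and withdraw.

Call:
servo_tool([
  [0,0,0,0,0,0,0.84],
  [0,0,0,0,0,0,0.82],
  [0,0,0,0,0,0,0.8],
  [0,0,0,0,0,0,0.77],
  [0,0,0,0,0,0,0.75],
  [0,0,0,0,0,0,0.75],
  [0,0,-8,0,0,0,0.75],
  [0,0,-25,0,0,0,0.75],
  [0,0,-50,0,0,0,0.74],
  [0,0,-90,0,0,0,0.74],
  [0,0,-110,0,0,0,0.74],
  [0,0,-110,0,0,0,0.74],
])

```text
time_s: 33.05
eef_pos: [0.4004, -0.1963, 0.1489]
orientation: [0.95, -0.066, 0.261, -0.158]
wrist_force: [1.1, 0.0, -0.2]
opening: 0.0228
grasp_force: 0.0
```

Run:
```python
from lib import *
from workcell import sensors,optics
s=sensors.read_state(); print(s["eef_pos"],s["wrist_force"])
c=optics.read_camera("wrist"); pickle.dump(c,open("pics/w11.pkl","wb"))
gold(c,False,range(160,310,12),150,520)
for y in(-41.5,1.5,44.5): print(expect(c,y))
t=optics.read_camera("top"); o=load("top"); t3=load("t3")
d=np.abs(t["pixels"].astype(int)-o["pixels"]).max(2).astype(np.uint8)
m=(cv2.medianBlur(d,5)>45).astype(np.uint8); n,_,st,ce=cv2.connectedComponentsWithStats(m)
print("changed vs start:",[(st[i].tolist(),) for i in range(1,n) if st[i][4]>25])
```

```text
[ 0.40037403 -0.1963474   0.14893652] [ 1.08326965  0.01796804 -0.19552502]
160 []
172 [(421, 446)]
184 [(310, 317), (364, 389), (437, 460)]
196 [(308, 326), (370, 391), (438, 461)]
208 [(308, 326), (369, 390), (419, 428), (436, 460)]
220 [(308, 325), (360, 365), (370, 391), (419, 431), (438, 462)]
232 [(307, 326), (358, 364), (371, 392), (420, 429), (440, 464)]
244 [(307, 326), (370, 391), (439, 463)]
256 [(308, 319), (366, 385), (431, 458)]
268 [(308, 324), (365, 384), (430, 452)]
280 [(427, 446)]
292 []
304 []
[[465.0, 229.0], [442.0, 229.0], [462.0, 182.0], [439.0, 181.0], [448.0, 273.0], [428.0, 273.0], [442.0, 169.0], [422.0, 168.0]]
[[393.0, 234.0], [371.0, 234.0], [391.0, 189.0], [370.0, 189.0], [384.0, 275.0], [365.0, 275.0], [382.0, 176.0], [363.0, 176.0]]
[[328.0, 239.0], [307.0, 238.0], [328.0, 196.0], [308.0, 196.0], [327.0, 277.0], [308.0, 277.0], [327.0, 182.0], [309.0, 182.0]]
changed vs start: [([320, 180, 68, 51, 3263],), ([226, 254, 10, 9, 66],), ([244, 255, 9, 7, 47],), ([350, 257, 163, 223, 16987],), ([66, 396, 290, 84, 9098],), ([0, 420, 25, 45, 850],), ([361, 442, 16, 9, 76],), ([304, 467, 30, 12, 94],)]
```

Call:
servo_tool([
  [0,0,-40,0,0,0,0.74],
  [0,0,-70,0,0,0,0.74],
  [0,0,-70,0,0,0,0.74],
  [0,0,-70,0,0,0,0.74],
])

```text
time_s: 33.55
eef_pos: [0.3641, -0.2123, 0.2019]
orientation: [0.95, -0.066, 0.259, -0.161]
wrist_force: [-0.6, -0.6, -0.4]
opening: 0.0229
grasp_force: 0.0
```

```bash
python3 -c "
from workcell import arm; print(arm.sign_off())"
```

```text
the job is handed in; nothing more can be done
None
```

Job handed in at about 33.6 s: the lid lies knob up on the board, three golden biscuits stand in the tin's three pockets, and the fourth golden and both cocoa ones were left in the rack.

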